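# Charge the glow jig in the lantern's beam

## Robot

A 7-joint arm with a two-finger parallel gripper is mounted at the origin on the work surface. World frame = base frame: x ahead of the robot, y to its left, z up, the work surface at z = 0. Lengths are in m, angles in rad, forces in N, time in s.
With the tool pointing down it reaches from about 0.4 to 0.85 m from the base axis. Payload 10.4 kg.
Tool frame: the origin (TCP) lies on the centre line of the jaws, within the pads' length; the fingertips stand 22 mm ahead of it and the grasp point (between the pads) lies 3 mm ahead of it; z points along the fingers, y is the direction in which the jaws open and shut (so a half turn about z gives the same grasp; the last joint's range is limited). The gripper opens to 85 mm and grips with 20 to 120 N. Pads are 22 mm wide; open, the fingers measure 114 mm over their backs; the gripper's body (76 mm by 85 mm) begins 54 mm behind the grasp point. The pads swing forward as they close: fully open they stand 13 mm farther back than shut.
Start: joints at [1.095, 0.332, -0.065, 1.46, 0.022, 1.35, -0.088], TCP at [0.273, -0.562, 0.253] pointing down, gripper open.
Joint ranges: [-2.6, 2.6], [-0.5, 2.12], [-1.47, 1.34], [0.16, 2.42], [-1.27, 4.41], [0.06, 2.06], [-2.6, 2.6]. Speed limits (rad/s): [2.22, 2.22, 2.79, 2.79, 3.14, 3.14, 3.14].

## Interface

Orientations are given as a unit quaternion [x, y, z, w].
In Python, from workcell import manip gives the robot as it stands. The module is installed in compiled form; this text tells all that it offers.
- The arm moves only by the shell command python3 -m crank 'ROWS' [FORCE]. ROWS is JSON, a list of rows, each a list of 3 entries, a list of its own where there are three numbers: the opening, from -1 (shut) to 1 (fully open), then the shift along the tool's x, y, z normalised to -1 to 1, where 1 is 80 mm, then the turn, a rotation vector about the tool's x, y, z normalised to -1 to 1, where 1 is pi/4 rad. In form: [[jaw, [tx, ty, tz], [ax, ay, az]], ...]. A call has exactly 5 rows; each row shifts and turns the commanded pose from where the row before left it, along the tool's axes as they then stand; what a row does not reach is not made up. A row lasts 1/10 s, in which the tool goes at most 50 mm and 8.59 degrees, less where a joint would pass 70% of its speed; a pose out of reach is approached as far as the arm can. A call with a number of a shift or a turn outside -1 to 1 is refused whole. A call with a gripper value outside its range is refused whole. The fingers move at their own pace and stop on an object; FORCE is the grip in N (left out, the last holds). Time passes only in rows, so rows that do not move let the fingers close, or fill a call up. It gives the time, the measured TCP pose, the force and the opening at its end, in the units of the state.
- manip.get_obs(): the state, without advancing time (a new reading comes with each control period).
- manip.camera(name): name is "scene" or "top" or "wrist"; returns the picture (480x640x3 uint8, blue, green, red); there is no depth.
- manip.camera_info(name): a dict with "K" (3x3 intrinsics, pixels), "camera_from_world" (4x4, takes a point from world to camera coordinates); the wrist camera has in their place "mount" (4x4, takes a point from camera to tool coordinates, whose origin is the TCP and whose axes are the flange's). Camera axes: x right, y down, z forward; pixel columns grow to the right and rows downward; lengths in m; the calibration is good to about 2 mm. A picture is of the moment at which its call begins: read the wrist's pose just before it. camera_info takes no time and is no camera call.
- manip.hand_in(): hands the job in, once; it reports no verdict.
The state is a dict: "clock": time; "joint_pos": joint angles; "joint_velocities": joint speeds; "tau": joint torques, N m; "position": TCP position; "ee_rot": TCP orientation; "ft_force": force on the tool from outside, world axes, zero at the start; "torque": the same for the moment, N m; "grip_width": opening from 0.0 (shut) to 1.0 (fully open).
Only numpy, scipy, OpenCV 4.12 (cv2) and the standard library are available. Lean on these libraries where they do the work, as an engineer would, in place of code of your own. Each camera call takes 0.05 s, during which the arm holds its last target.

## Task

The glow jig needs charging before dark: first slide the dimmer on top of the lantern all the way to its bright end. Then draw the lime-green jig up out of the spool it is parked in and hold it in the beam, about 10 cm in front of the middle of the lantern's window and level with it, upright with its nose up and one flat flank square to the window, touching nothing but your fingers. Finish while still holding it there, steady; leave both spools, the scale hook and the bead jar standing where they are.

Things in the scene. Friction and masses are not known exactly. Their poses are not given: they have to be found in the camera images.
- stool: Low jackfruit-wood stool lying upturned, seat down, fixed: slab 340 (x) x 560 (y) x 35 mm; everything stands on its bare underside, 35 mm above the work surface. Four turned feet, diameter 44 mm, stick up 50 mm from it at (+-145, +-250) mm. Origin: centre of the slab's lower face; z up.
- lantern: Grey aluminium lantern, does not move; its toggle is already on. Origin: centre of its foot's underside, on the stool; z up, window looks along -x. Foot 100 (x) x 150 x 38 mm high. Head 60 (x) x 176 (y) x 120 mm, 55 to 175 mm above the stool, fins behind to x = 42, yoke and knobs to y = +-109. Dimmer plate on its top: 26 (x) x 90 (y) mm, centred at x = 10, y = 0, top face 179 mm above the stool.
- window (a point): Centre of the lantern's window (bright panel 146 wide x 90 mm high), on its front face, 115 mm above the stool. Axes as the lantern: -x points straight out along the beam, y across the window, z up.
- dimmer (a joint): Dimmer slide on top of the lantern: 0 to 0.060 m, growing towards +y of the lantern; 0.060 (end stop) is fully bright, the end where the row of yellow bars beside the track is longest. It starts in the dimmer half, slides with about 2 N of friction and stays where it is left.
- dimmer_top (a point): Centre of the top face of the dimmer's black grip, a block 16 (lantern x) x 14 (along the track, lantern y) x 20 mm high with a white line across its top; its foot is half a millimetre above the dark plate.
- jig: Lime-green hard silicone jig body, about 55 g, parked upright, tail down, in the bore of spool_a; may lean a little. Origin: centre of its tail end; z along it to the nose. Round tail shank, diameter 16, z = 0 to 38 mm; above it a flat leaf, 26 wide (its y), 15 thick (its x), edges straight from z = 52 to 96, nose at 113, eye ring to 121 mm. Its two flat flanks look along +x and -x and are alike.
- jig_mid (a point): Middle of the jig, on its axis 60 mm from the tail end; axes as the jig. This point belongs in front of the middle of the window.
- spool_a: Empty white plastic line spool standing on the stool with the jig in its bore: flanges 80 mm diameter, height 46 mm, hub 44 mm, bore 21 mm diameter right through. Origin: centre of its underside; z up. Loose, about 60 g.
- spool_b: The other empty line spool, same size, grey, bore empty. Origin: centre of its underside; z up. Loose.
- scale_hook: Stainless steel hook of a hanging scale, lying flat on the stool: about 97 mm long along its x, 45 mm wide, 7 mm thick. Origin about the middle of its shank, on the stool. Loose.
- bead_jar: Round glass jar of beads with a metal lid, 52 mm diameter, 45 mm high. Origin: centre of its underside; z up. Loose.
Mind the look-alikes: they are no part of the job. What is meant by the jig is not white, and is the larger of those in its own colour. Leave any blue look-alike of the spool_b alone.

How it is judged:
On the way:
1. the dimmer is slid to its bright end (value of joint dimmer above 0.054 m), for 0.2 s.
At the end, for the whole second after the job is handed in: Dimmer within 6 mm of its bright stop. Only the fingers hold the jig, still: its middle 70-130 mm out from the window, within 25 mm of its centre sideways and in height, nose up within 0.2 rad, flank square within 0.25 rad. Spools and jar upright; they and the hook within 40 mm of their start (value of joint dimmer above 0.054 m and x of jig_mid in the frame of window between -0.13 and -0.07 m and y of jig_mid in the frame of window between -0.025 and 0.025 m and z of jig_mid in the frame of window between -0.025 and 0.025 m and angle between each of jig, spool_a, spool_b, bead_jar's own z axis and vertical below 0.2 rad and angle between the x axis of jig and the x axis of lantern, either way round below 0.25 rad and contact force between jig and the fingers above 0.5 N and contact force between jig and stool below 0.05 N and contact force between jig and lantern below 0.05 N and contact force between jig and spool_a below 0.05 N and contact force between jig and spool_b below 0.05 N and contact force between jig and bead_jar below 0.05 N and contact force between jig and scale_hook below 0.05 N and linear speed of jig below 0.03 m/s and distance of each of spool_a, spool_b, bead_jar, scale_hook from where it was at the start of the episode below 0.04 m); the arm keeps its last pose, push and grip.
It fails at once if a spool, the scale hook or the bead jar is knocked away from its place (more than 60 mm) (distance of any of spool_a, spool_b, bead_jar, scale_hook from where it was at the start of the episode above 0.06 m).
It fails at once if a spool or the bead jar is tipped over (angle between any of spool_a, spool_b, bead_jar's own z axis and vertical above 0.7 rad).
It also fails if it takes over 50 s, if anything falls off the work surface, if the arm or the gripper's body presses on something with over 40 N, if the wrist force passes 120 N, or if a joint passes its speed limit or range.

## Working session

There is one attempt and no reset: what is moved stays moved. The work goes in short steps, Python scripts to look and compute and a shell command to move; the robot and the scene stay as the last step left them, time stands still between calls to the robot, and variables do not carry over. Pictures are saved under pics/ and viewed, and the job is handed in when it is done.

```bash
mkdir -p pics; python3 - <<'E'
from workcell import manip
import cv2, numpy as np
o=manip.get_obs()
print({k:np.round(v,3).tolist() for k,v in o.items()})
for n in ["scene","top","wrist"]:
    i=manip.camera_info(n); print(n,{k:np.round(v,4).tolist() for k,v in i.items() if not isinstance(v,str)})
    cv2.imwrite(f"pics/{n}0.png",manip.camera(n))
E
```

```text
{'clock': 0.0, 'joint_pos': [1.095, 0.333, -0.065, 1.461, 0.022, 1.35, -0.088], 'joint_velocities': [-0.0, -0.0, -0.001, 0.001, 0.001, 0.001, -0.001], 'tau': [0.001, -62.545, 0.05, -39.161, 0.016, 0.01, 0.0], 'position': [0.273, -0.562, 0.253], 'ee_rot': [0.974, 0.224, -0.0, -0.001], 'ft_force': [0.797, -0.266, -0.008], 'torque': [-0.013, 0.004, 0.007], 'grip_width': 1.0}
scene {'K': [[597.0602, 0.0, 321.6923], [0.0, 597.0602, 234.9706], [0.0, 0.0, 1.0]], 'camera_from_world': [[-0.4377, 0.8988, -0.0227, 0.2291], [0.586, 0.266, -0.7654, -0.2162], [-0.6819, -0.3483, -0.6432, 1.5466], [0.0, 0.0, 0.0, 1.0]]}
top {'K': [[455.355, 0.0, 316.0681], [0.0, 455.355, 246.6124], [0.0, 0.0, 1.0]], 'camera_from_world': [[0.0054, -0.9997, 0.0241, -0.0062], [-0.9988, -0.0066, -0.0493, 0.5738], [0.0495, -0.0238, -0.9985, 1.0569], [0.0, 0.0, 0.0, 1.0]]}
wrist {'K': [[336.2428, 0.0, 320.4043], [0.0, 336.2428, 244.2199], [0.0, 0.0, 1.0]], 'mount': [[-0.0001, -0.9533, -0.302, 0.0778], [1.0, 0.0, -0.0003, 0.0002], [0.0003, -0.302, 0.9533, -0.1198], [0.0, 0.0, 0.0, 1.0]]}
```

View pics/scene0.png

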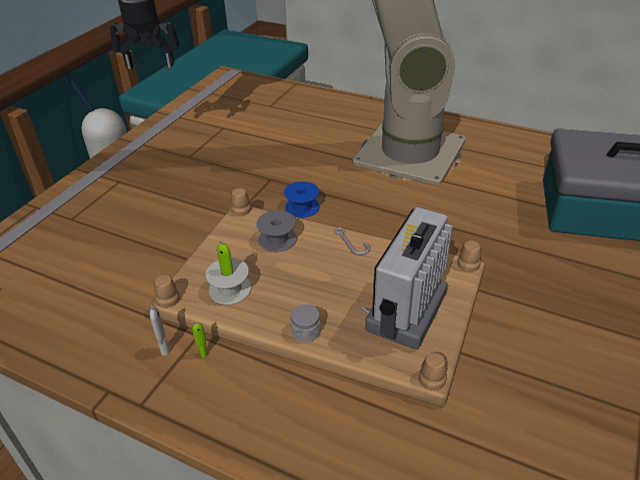

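View pics/top0.png

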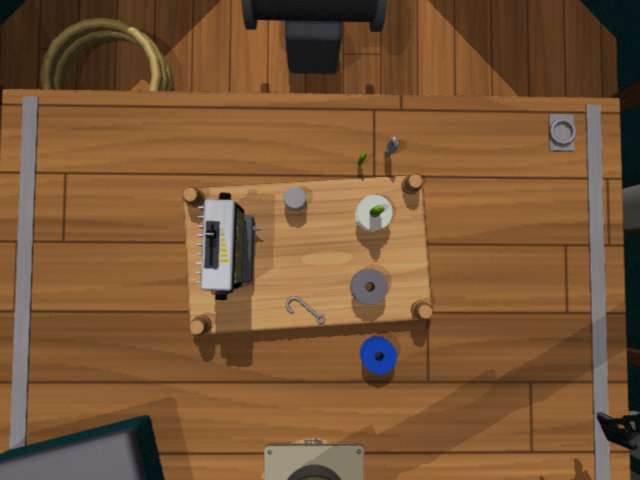

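View pics/wrist0.png

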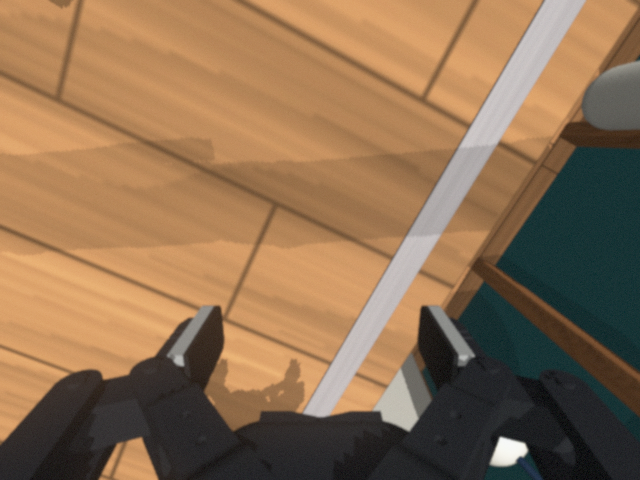

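```bash
cat > h.py <<'E'
import numpy as np, cv2
from workcell import manip
from scipy.spatial.transform import Rotation as R
def ray(n,px):
    i=manip.camera_info(n);K=np.array(i["K"])
    if n=="wrist":
        o=manip.get_obs();T=np.eye(4);T[:3,:3]=R.from_quat(o["ee_rot"]).as_matrix();T[:3,3]=o["position"];M=T@np.array(i["mount"])
    else: M=np.linalg.inv(np.array(i["camera_from_world"]))
    d=M[:3,:3]@np.linalg.inv(K)@[px[0],px[1],1]
    return M[:3,3],d/np.linalg.norm(d)
def onz(n,px,z):
    c,d=ray(n,px);return c+d*(z-c[2])/d[2]
def proj(n,p):
    i=manip.camera_info(n);K=np.array(i["K"])
    if n=="wrist":
        o=manip.get_obs();T=np.eye(4);T[:3,:3]=R.from_quat(o["ee_rot"]).as_matrix();T[:3,3]=o["position"];M=np.linalg.inv(T@np.array(i["mount"]))
    else: M=np.array(i["camera_from_world"])
    q=K@(M[:3,:3]@np.array(p)+M[:3,3]);return q[:2]/q[2]
def tri(a,pa,b,pb):
    c1,d1=ray(a,pa);c2,d2=ray(b,pb)
    s=np.linalg.lstsq(np.c_[d1,-d2],c2-c1,rcond=None)[0]
    p,q=c1+s[0]*d1,c2+s[1]*d2
    return (p+q)/2,np.linalg.norm(p-q)
E
python3 - <<'E'
import cv2
t=cv2.imread('pics/top0.png');s=cv2.imread('pics/scene0.png')
cv2.imwrite('pics/c1.png',cv2.resize(t[180:310,180:280],None,fx=6,fy=4.6*1.3,interpolation=3)[:600])
a=cv2.resize(t[130:310,330:430],None,fx=3.3,fy=3.3,interpolation=3)
b=cv2.resize(s[230:370,140:260],None,fx=4,fy=4,interpolation=3)
import numpy as np
c=np.zeros((600,800,3),np.uint8);c[:a.shape[0],:330]=a[:, :330];b=b[:,:470];c[:b.shape[0],330:330+b.shape[1]]=b
cv2.imwrite('pics/c2.png',c)
cv2.imwrite('pics/c3.png',cv2.resize(s[200:350,350:490],None,fx=4,fy=4,interpolation=3))
E
```

```text
(no output)
```

View pics/c1.png

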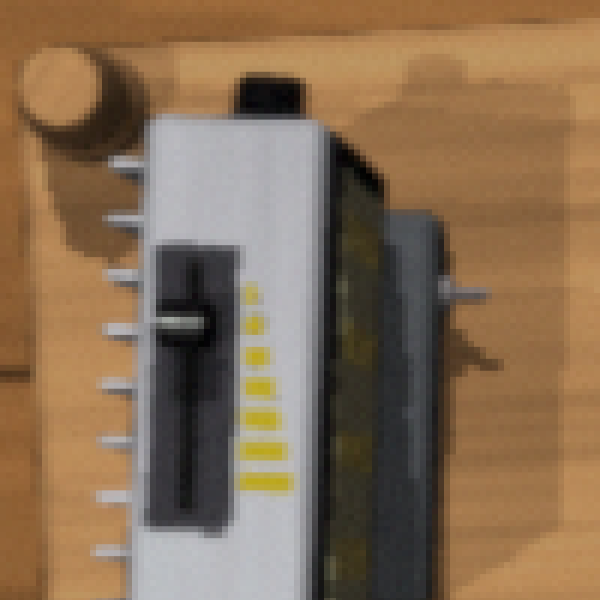

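View pics/c2.png

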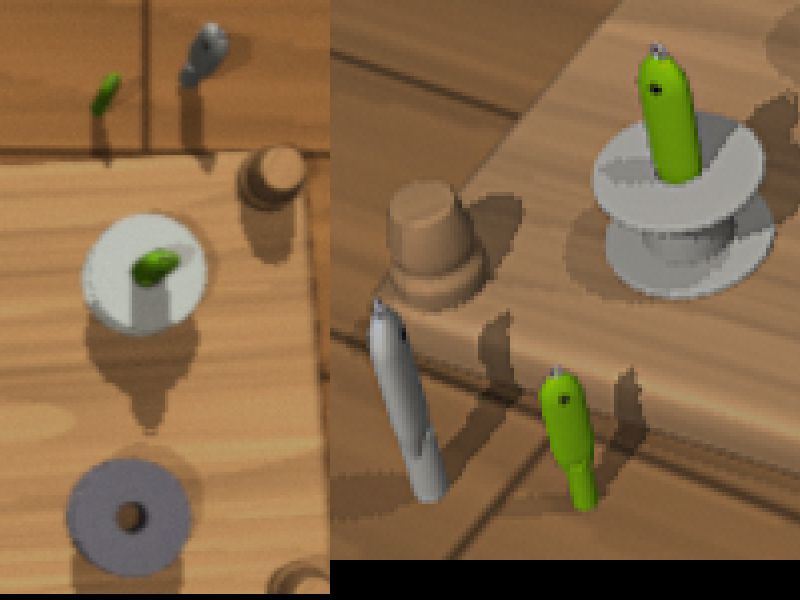

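View pics/c3.png

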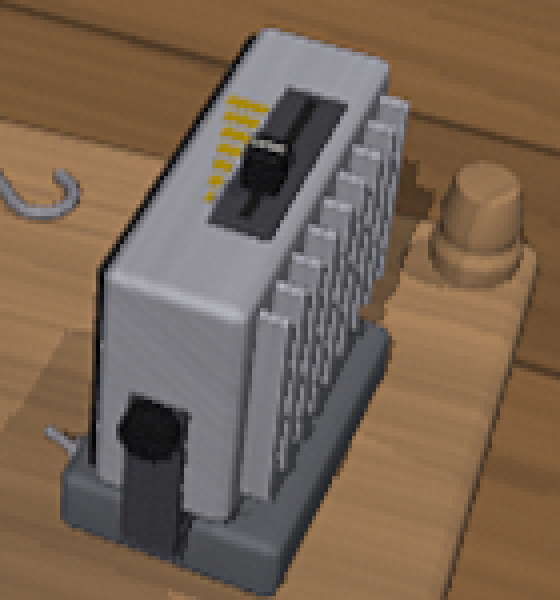

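```bash
python3 - <<'E'
from h import *
np.set_printoptions(precision=4,suppress=True)
s=cv2.imread('pics/scene0.png');t=cv2.imread('pics/top0.png')
c=[(155,245),(240,248),(233,528),(145,522)]
P=np.array([onz("top",(180+x/6,180+y/5.98),.214) for x,y in c]);print(P)
print("plate centre",P.mean(0),"yaw of lantern y",[np.arctan2(*(b-a)[[1,0]]) for a,b in ((P[0],P[3]),(P[1],P[2]))])
print("dimmer",onz("top",(180+182/6,180+322/5.98),.2345), "scene", onz("scene",(350+267/4,200+145/4),.2345))
# feet tops? stool corners; green masks
for n,im in(("top",t),("scene",s)):
    h=cv2.cvtColor(im,cv2.COLOR_BGR2HSV)
    for nm,lo,hi in(("green",(35,120,60),(55,255,255)),("yellow",(24,150,120),(33,255,255))):
        m=cv2.inRange(h,lo,hi);k,l,st,ce=cv2.connectedComponentsWithStats(m)
        for j in range(1,k):
            if st[j,4]>25:
                pts=np.argwhere(l==j)[:,::-1].astype(np.float32)
                print(n,nm,st[j],ce[j],cv2.minAreaRect(pts))
# spools: ellipses
h=cv2.cvtColor(t,cv2.COLOR_BGR2HSV)
print("hook px guess",h[310,305])
print("spool_b top",onz("top",(369.5,286.5),.081),"jar",onz("top",(295,198),.08),"spool_a",onz("top",(374,213),.081))
E
```

```text
[[0.6115 0.2126 0.214 ]
 [0.6108 0.1857 0.214 ]
 [0.5215 0.1865 0.214 ]
 [0.5233 0.2142 0.214 ]]
plate centre [0.5668 0.1997 0.214 ] yaw of lantern y [np.float64(3.1232423224581654), np.float64(3.1326581258905297)]
dimmer [0.5854 0.1994 0.2345] scene [0.5874 0.201  0.2345]
top green [359 152   7   9  26] [362.5769 155.6538] ((362.0000305175781, 156.50001525878906), (3.535533905029297, 9.192388534545898), 45.0)
top green [370 206  14   7  66] [377.2424 208.9545] ((376.5, 209.0), (6.0, 13.0), 90.0)
scene green [217 244  16  32 359] [224.5348 259.6574] ((224.47296142578125, 259.33782958984375), (32.057804107666016, 12.329923629760742), 80.53767395019531)
scene green [192 323  15  35 306] [199.6993 338.6013] ((200.17649841308594, 340.2059020996094), (34.440059661865234, 10.914102554321289), 75.96376037597656)
hook px guess [ 16 130 185]
spool_b top [ 0.4834 -0.1194  0.081 ] jar [0.6782 0.0461 0.08  ] spool_a [ 0.6461 -0.1294  0.081 ]
```

The things that could be the jig, in the top view:
- Lime at (376,211), standing in the white spool.
- Lime at (362,158), small, standing off the stool.
- Grey-white at (392,146).

The one in the white spool is the larger of the two lime ones, and the enlarged crop confirms it. The yellow bars get longer towards the bottom of the top view, which is towards the robot. So the dimmer has to go to world -x, about 48 mm.

```bash
R='[[1,[0.45,-0.4,-0.04],[0,0,0]],[1,[0.45,-0.4,-0.04],[0,0,0]],[1,[0.45,-0.4,-0.04],[0,0,0]],[1,[0.45,-0.4,-0.04],[0,0,0]],[1,[0.45,-0.4,-0.04],[0,0,0]]]' ; unset R
python3 -m crank '[[1,[0.45,-0.4,-0.04],[0,0,0]],[1,[0.45,-0.4,-0.04],[0,0,0]],[1,[0.45,-0.4,-0.04],[0,0,0]],[1,[0.45,-0.4,-0.04],[0,0,0]],[1,[0.45,-0.4,-0.04],[0,0,0]]]' 20
cat > to.py <<'E'
# how far to go: to.py x y z yaw(of tool x, tool down)
import sys;from h import *
o=manip.get_obs();x,y,z,w=map(float,sys.argv[1:5])
Rm=R.from_quat(o["ee_rot"]);T=R.from_matrix(np.array([[np.cos(w),np.sin(w),0],[np.sin(w),-np.cos(w),0],[0,0,-1]]).T.T)
print("t",o["clock"],"pos",np.round(o["position"],4),"F",np.round(o["ft_force"],1),"w",round(float(o["grip_width"]),3))
print("shift/0.08:",np.round(Rm.inv().apply(np.array([x,y,z])-o["position"])/.08,3),"turn/(pi/4):",np.round((Rm.inv()*T).as_rotvec()/(np.pi/4),3),"q",np.round(o["joint_pos"],2))
E
python3 to.py .586 .2 .3 1.5708
```

```text
clock: 0.65
position: [0.3656, -0.3374, 0.2694]
ee_rot: [0.974, 0.224, -0.0, 0.0]
ft_force: [1.5, -0.5, -0.4]
grip_width: 1.001
t 0.65 pos [ 0.3656 -0.3374  0.2694] F [ 1.5 -0.5 -0.4] w 1.001
shift/0.08: [ 5.416 -4.836 -0.385] turn/(pi/4): [ 0.     0.    -1.423] q [ 0.87  0.05 -0.23  1.76  0.01  1.33 -0.47]
```

```bash
python3 -m crank '[[1,[0.45,-0.4,-0.04],[0,0,0]],[1,[0.45,-0.4,-0.04],[0,0,0]],[1,[0.45,-0.4,-0.04],[0,0,0]],[1,[0.45,-0.4,-0.04],[0,0,0]],[1,[0.45,-0.4,-0.04],[0,0,0]]]'
python3 -m crank '[[1,[0.45,-0.4,-0.04],[0,0,0]],[1,[0.45,-0.4,-0.04],[0,0,0]],[1,[0.45,-0.4,-0.04],[0,0,0]],[1,[0.45,-0.4,-0.04],[0,0,0]],[1,[0.45,-0.4,-0.04],[0,0,0]]]'
python3 -m crank '[[1,[0,0,0],[0,0,-0.18]],[1,[0,0,0],[0,0,-0.18]],[1,[0,0,0],[0,0,-0.18]],[1,[0,0,0],[0,0,-0.18]],[1,[0,0,0],[0,0,-0.18]]]'
python3 to.py .586 .2 .3 1.5708
```

```text
clock: 1.15
position: [0.4574, -0.1149, 0.2855]
ee_rot: [0.974, 0.224, 0.0, 0.0]
ft_force: [1.4, -0.7, 0.2]
grip_width: 1.002
clock: 1.65
position: [0.5495, 0.1075, 0.3014]
ee_rot: [0.975, 0.224, 0.0, 0.0]
ft_force: [1.2, -0.0, 0.7]
grip_width: 1.002
clock: 2.15
position: [0.5489, 0.1058, 0.301]
ee_rot: [0.835, 0.55, -0.0, -0.0]
ft_force: [-0.7, -0.1, -0.2]
grip_width: 1.001
t 2.15 pos [0.5489 0.1058 0.301 ] F [-0.7 -0.1 -0.2] w 1.001
shift/0.08: [ 1.265 -0.038  0.013] turn/(pi/4): [-0.     0.    -0.516] q [ 0.37  0.24 -0.76  1.53  0.17  1.43 -0.8 ]
```

Finish the turn and look with the wrist camera, still short of the lantern.

```bash
python3 -m crank '[[1,[0,0,0],[0,0,-0.18]],[1,[0,0,0],[0,0,-0.18]],[1,[0,0,0],[0,0,-0.16]],[0.2,[0,0,0],[0,0,0]],[0.2,[0,0,0],[0,0,0]]]'
python3 - <<'E'
from h import *
cv2.imwrite('pics/w1.png',manip.camera("wrist"))
for p in((.586,.2,.2345),(.567,.2,.214),(.567,.17,.21)): print(proj("wrist",p))
E
python3 to.py .586 .2 .3 1.5708
```

```text
clock: 2.65
position: [0.549, 0.1057, 0.3011]
ee_rot: [0.709, 0.705, -0.0, -0.0]
ft_force: [0.0, -1.1, -0.3]
grip_width: 0.691
[390.37887182 102.89849824]
[350.0119011  106.66746329]
[348.46829779 160.2116681 ]
t 2.7 pos [0.549  0.1058 0.3012] F [-0.2 -0.1 -0.3] w 0.607
shift/0.08: [1.181 0.455 0.015] turn/(pi/4): [-0.     0.    -0.008] q [ 0.41  0.25 -0.81  1.53  0.19  1.44 -0.41]
```

View pics/w1.png

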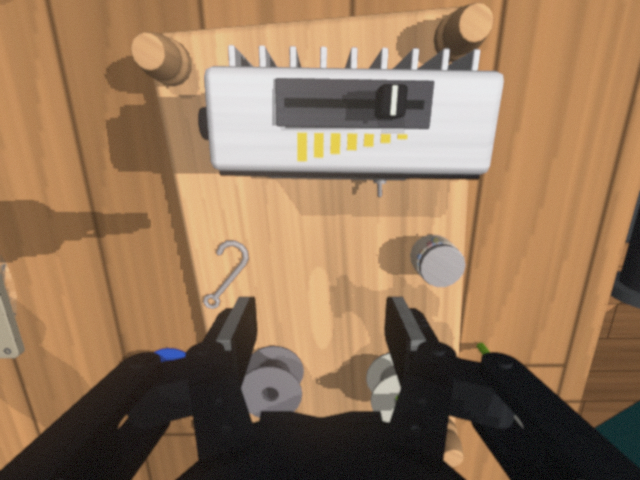

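```bash
python3 - <<'E'
from h import *
np.set_printoptions(precision=4,suppress=True)
print("grip",onz("wrist",(394,99.5),.2345))
P=np.array([onz("wrist",p,.214) for p in((276,78),(434,81),(431,129),(276,127))]);print(P,P.mean(0))
a,b=onz("wrist",(218,171),.210),onz("wrist",(487,176.5),.210);print(a,b,np.arctan2(*(b-a)[[1,0]]))
a,b=onz("wrist",(214,67),.210),onz("wrist",(496,72),.210);print(a,b,np.arctan2(*(b-a)[[1,0]]))
E
```

```text
grip [0.5878 0.2016 0.2345]
[[0.5254 0.2151 0.214 ]
 [0.6137 0.213  0.214 ]
 [0.6144 0.1876 0.214 ]
 [0.5242 0.1893 0.214 ]] [0.5694 0.2013 0.214 ]
[0.4868 0.1641 0.21  ] [0.6529 0.1597 0.21  ] -0.026503911848421727
[0.4902 0.2216 0.21  ] [0.6496 0.218  0.21  ] -0.022361591315817577
```

```bash
python3 -m crank '[[0.2,[0.4,0.16,0],[0,0,0]],[0.2,[0.4,0.16,0],[0,0,0]],[0.2,[0.39,0.15,0],[0,0,0]],[0.2,[0,0,0],[0,0,0]],[0.2,[0,0,0],[0,0,0]]]'
python3 to.py .587 .201 .242 1.5508
python3 - <<'E'
from h import *
cv2.imwrite('pics/w2.png',manip.camera("wrist"))
E
```

```text
clock: 3.2
position: [0.5867, 0.2017, 0.3009]
ee_rot: [0.708, 0.706, -0.0, -0.0]
ft_force: [0.3, -1.2, -0.1]
grip_width: 0.601
t 3.2 pos [0.5867 0.2017 0.3009] F [ 0.3 -1.2 -0.1] w 0.601
shift/0.08: [-0.009  0.004  0.736] turn/(pi/4): [-0.001 -0.     0.021] q [ 0.2   0.41 -0.82  1.37  0.3   1.49 -0.61]
```

View pics/w2.png

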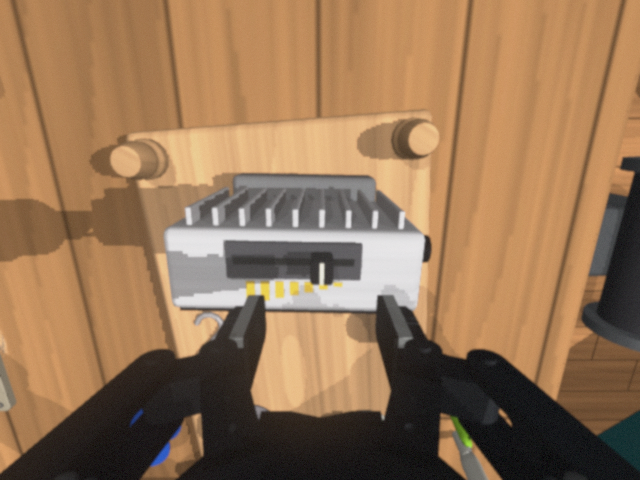

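The grip (321,272) sits midway between the fingers (about 250 and 390). I'll go down and close on it.

```bash
python3 -m crank '[[0.2,[0,0,0.25],[0,0,0.02]],[0.2,[0,0,0.25],[0,0,0]],[0.2,[0,0,0.23],[0,0,0]],[0.2,[0,0,0],[0,0,0]],[-0.5,[0,0,0],[0,0,0]]]' 20
python3 -m crank '[[-0.5,[0,0,0],[0,0,0]],[-0.9,[0,0,0],[0,0,0]],[-0.9,[0,0,0],[0,0,0]],[-0.9,[0,0,0],[0,0,0]],[-0.9,[0,0,0],[0,0,0]]]' 20
python3 to.py .537 .202 .242 1.5508
```

```text
clock: 3.75
position: [0.5871, 0.1999, 0.2436]
ee_rot: [0.714, 0.7, -0.0, 0.0]
ft_force: [0.1, -0.8, -0.0]
grip_width: 0.443
clock: 4.25
position: [0.5874, 0.2009, 0.2443]
ee_rot: [0.714, 0.7, 0.001, 0.001]
ft_force: [-2.0, -2.0, 5.5]
grip_width: 0.158
t 4.25 pos [0.5874 0.2009 0.2443] F [-2.  -2.   5.5] w 0.158
shift/0.08: [ 0.002 -0.63   0.027] turn/(pi/4): [0.002 0.    0.001] q [ 0.2   0.44 -0.81  1.45  0.32  1.38 -0.64]
```

```bash
python3 -m crank '[[-0.9,[0,-0.13,-0.02],[0,0,0]],[-0.9,[0,-0.16,0],[0,0,0]],[-0.9,[0,-0.16,0],[0,0,0]],[-0.9,[0,-0.13,0],[0,0,0]],[-0.9,[0,-0.05,0],[0,0,0]]]' 20
python3 -m crank '[[-0.9,[0,-0.02,0],[0,0,0]],[-0.9,[0,-0.02,0],[0,0,0]],[-0.9,[0,0,0],[0,0,0]],[-0.9,[0,0,0],[0,0,0]],[-0.9,[0,0,0],[0,0,0]]]' 20
python3 to.py .537 .202 .242 1.5508
```

```text
clock: 4.75
position: [0.5379, 0.2019, 0.2446]
ee_rot: [0.714, 0.7, 0.002, 0.002]
ft_force: [26.5, 6.6, -16.5]
grip_width: 0.156
clock: 5.25
position: [0.5376, 0.2018, 0.2447]
ee_rot: [0.714, 0.7, 0.005, 0.002]
ft_force: [28.8, 7.3, -19.7]
grip_width: 0.158
t 5.25 pos [0.5376 0.2018 0.2447] F [ 28.8   7.3 -19.7] w 0.158
shift/0.08: [ 0.002 -0.008  0.033] turn/(pi/4): [ 0.012 -0.005 -0.001] q [ 0.26  0.33 -0.85  1.59  0.25  1.33 -0.64]
```

The slide stopped after 49.8 mm with a 29 N reaction, so it's at the end stop. Release and rise.

```bash
python3 -m crank '[[0.2,[0,0,0],[0,0,0]],[0.2,[0,0,0],[0,0,0]],[0.2,[0,0,0],[0,0,0]],[0.2,[0,0,-0.4],[0,0,0]],[0.2,[0,0,-0.5],[0,0,0]]]' 20
python3 -m crank '[[0.2,[-0.6,0,0],[0,0,0]],[0.2,[-0.6,0,0],[0,0,0]],[0.2,[-0.3,0,0],[0,0,0]],[0.2,[0,0,0],[0,0,0]],[0.2,[0,0,0],[0,0,0]]]' 20
python3 - <<'E'
from h import *
cv2.imwrite('pics/w3.png',manip.camera("wrist"))
E
python3 to.py .6461 -.129 .3 1.5508
```

```text
clock: 5.75
position: [0.5322, 0.2015, 0.3161]
ee_rot: [0.713, 0.701, -0.002, -0.001]
ft_force: [1.6, -0.4, 0.8]
grip_width: 0.6
clock: 6.25
position: [0.5308, 0.0821, 0.3167]
ee_rot: [0.714, 0.7, 0.0, 0.0]
ft_force: [0.8, 0.9, -0.2]
grip_width: 0.602
t 6.3 pos [0.5308 0.0831 0.3167] F [ 0.2  0.1 -0.9] w 0.599
shift/0.08: [-2.626  1.487  0.208] turn/(pi/4): [ 0.    -0.     0.004] q [ 0.48  0.19 -0.81  1.56  0.14  1.45 -0.36]
```

View pics/w3.png

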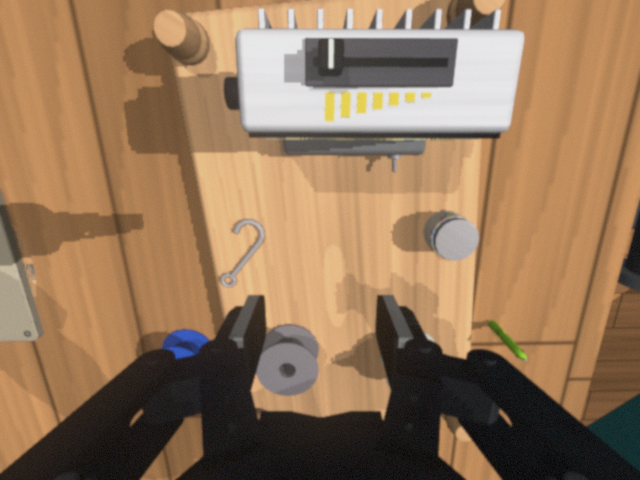

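The dimmer (331,52) now sits beside the longest bar, at the bright end. Next, put the wrist camera straight above the jig.

```bash
python3 -m crank '[[1,[-0.5,0.21,0.03],[0,0,0]],[1,[-0.5,0.21,0.03],[0,0,0]],[1,[-0.5,0.21,0.03],[0,0,0]],[1,[-0.5,0.21,0.03],[0,0,0]],[1,[-0.5,0.21,0.03],[0,0,0]]]' 20
python3 -m crank '[[1,[-0.5,0.21,0.03],[0,0,0]],[1,[-0.5,0.21,0.03],[0,0,0]],[1,[0,0,0],[0,0,0]],[1,[0,0,0],[0,0,0]],[1,[0,0,0],[0,0,0]]]' 20
python3 - <<'E'
from h import *
cv2.imwrite('pics/w4.png',manip.camera("wrist"))
cv2.imwrite('pics/s4.png',manip.camera("scene"))
for p in((.646,-.129,.081),(.646,-.129,.156)): print(proj("wrist",p))
E
python3 to.py .6461 -.129 .3 1.5508
```

```text
clock: 6.8
position: [0.6123, -0.1191, 0.3045]
ee_rot: [0.713, 0.702, 0.0, -0.0]
ft_force: [0.4, -0.2, -0.3]
grip_width: 1.001
clock: 7.3
position: [0.644, -0.1974, 0.2999]
ee_rot: [0.712, 0.702, 0.001, -0.0]
ft_force: [-0.3, 0.3, -0.2]
grip_width: 0.997
[320.86066498 146.98981375]
[321.08496994 149.56837966]
t 7.4 pos [ 0.6438 -0.1979  0.3003] F [-0.7 -0.3  0.1] w 1.003
shift/0.08: [0.861 0.016 0.004] turn/(pi/4): [ 0.001 -0.     0.006] q [ 0.65  0.5  -0.64  1.21  0.29  1.52  0.04]
```

View pics/w4.png

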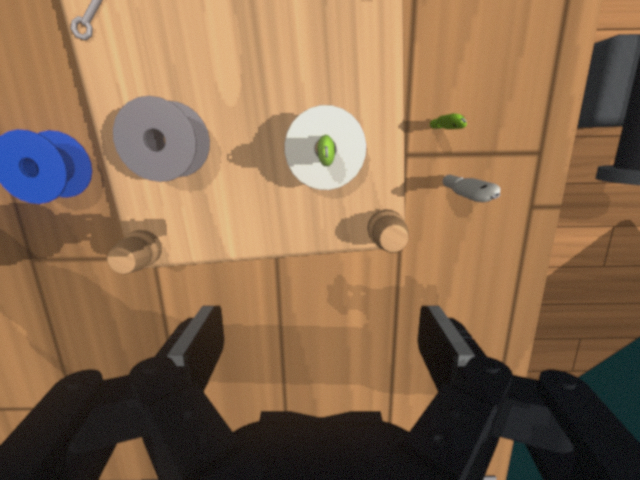

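```bash
python3 - <<'E'
from h import *
np.set_printoptions(precision=4,suppress=True)
w=cv2.imread('pics/w4.png')
m=cv2.inRange(cv2.cvtColor(w,cv2.COLOR_BGR2HSV),(35,120,40),(60,255,255))[110:190,280:370]
k,l,st,ce=cv2.connectedComponentsWithStats(m);j=1+st[1:,4].argmax()
p=np.argwhere(l==j)[:,::-1].astype(np.float32)
print(st[j],ce[j]+[280,110],cv2.minAreaRect(p),cv2.fitEllipse(cv2.findContours((l==j).astype(np.uint8),0,1)[0][0]))
c=cv2.resize(w[105:195,275:375],None,fx=6,fy=6,interpolation=3);cv2.imwrite('pics/w4c.png',c)
s=cv2.imread('pics/s4.png')
cv2.imwrite('pics/s4c.png',cv2.resize(s[220:320,170:280],None,fx=6,fy=6,interpolation=3))
E
```

```text
[ 38  26  17  29 323] [325.8452 149.5418] ((46.0, 40.0), (28.0, 16.0), 90.0) ((45.90652084350586, 39.710758209228516), (15.197417259216309, 27.953598022460938), 176.15509033203125)
```

View pics/w4c.png

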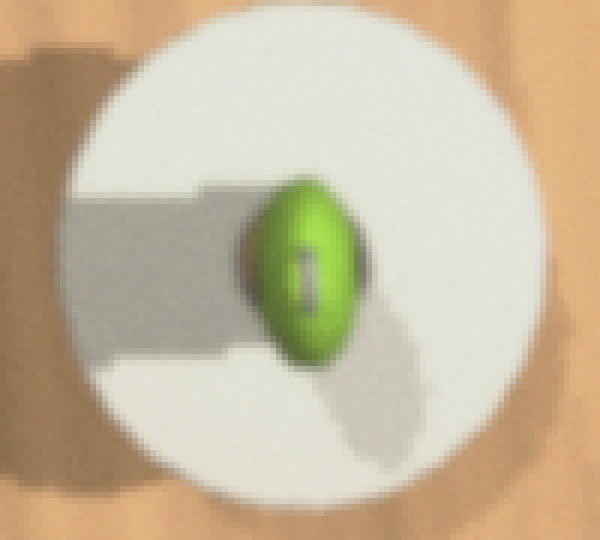

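View pics/s4c.png

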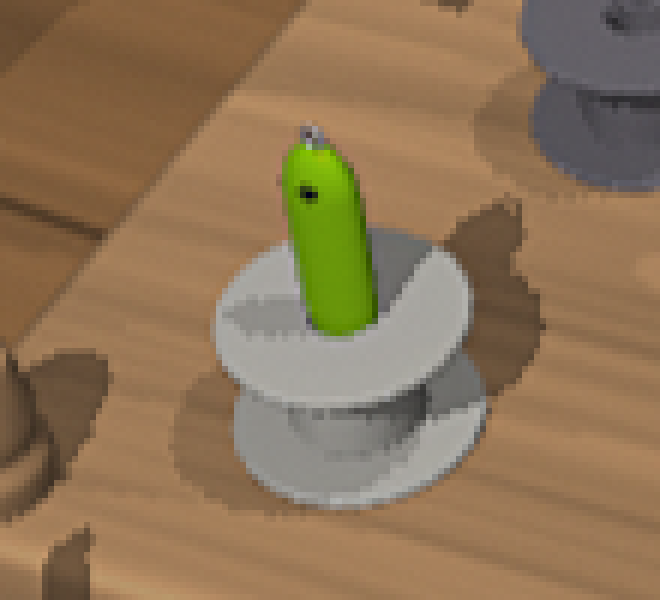

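```bash
python3 - <<'E'
from h import *
np.set_printoptions(precision=4,suppress=True)
print("flange",onz("wrist",(275+303/6,105+256/6),.081),"leaf",onz("wrist",(325.85,149.6),.125),"eye",onz("wrist",(275+308/6,105+280/6),.154))
# scene: leaf axis at two heights
for px,z in(((170+310/6,220+135/6),.154),((170+342/6,220+322/6),.083)): print(onz("scene",px,z))
print(onz("top",(377,209.5),.135))
E
python3 to.py .647 -.130 .2 1.62
```

```text
flange [ 0.6505 -0.1297  0.081 ] leaf [ 0.6501 -0.1301  0.125 ] eye [ 0.65   -0.1307  0.154 ]
[ 0.6513 -0.1292  0.154 ]
[ 0.6552 -0.1261  0.083 ]
[ 0.6468 -0.1276  0.135 ]
t 7.4 pos [ 0.6438 -0.1979  0.3003] F [-0.7 -0.3  0.1] w 1.003
shift/0.08: [0.849 0.026 1.254] turn/(pi/4): [ 0.001 -0.    -0.082] q [ 0.65  0.5  -0.64  1.21  0.29  1.52  0.04]
```

```bash
python3 -m crank '[[1,[0.28,0.02,0.2],[0,0,-0.08]],[1,[0.28,0.02,0.2],[0,0,0]],[1,[0.29,0.06,0.2],[0,0,0]],[1,[0,0,0.2],[0,0,0]],[1,[0,0,0.2],[0,0,0]]]' 20
python3 to.py .650 -.130 .2 1.62
python3 - <<'E'
from h import *
cv2.imwrite('pics/w5.png',manip.camera("wrist"))
for p in((.65,-.13,.154),(.65,-.13,.085)): print(proj("wrist",p))
E
```

```text
clock: 7.9
position: [0.65, -0.1307, 0.2195]
ee_rot: [0.69, 0.723, 0.0, 0.0]
ft_force: [0.5, -0.6, 1.3]
grip_width: 1.001
t 7.9 pos [ 0.65   -0.1307  0.2195] F [ 0.5 -0.6  1.3] w 1.001
shift/0.08: [0.009 0.001 0.243] turn/(pi/4): [ 0.001  0.001 -0.003] q [ 0.59  0.52 -0.66  1.37  0.31  1.36 -0.02]
[322.10385123 273.2574985 ]
[321.93338874 239.22301766]
```

View pics/w5.png

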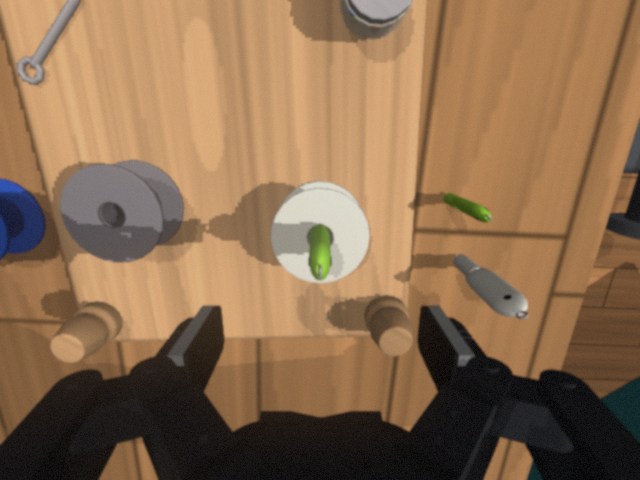

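The eye ring is at (320,275) against a predicted (322,273), so the tool is aligned. Go down and grip.

```bash
python3 -m crank '[[1,[0.01,0,0.36],[0,0,0]],[1,[0,0,0.36],[0,0,0]],[1,[0,0,0.3],[0,0,0]],[1,[0,0,0.2],[0,0,0]],[1,[0,0,0.06],[0,0,0]]]' 25
python3 to.py .650 -.130 .116 1.62
python3 -m crank '[[0,[0,0,0],[0,0,0]],[-0.4,[0,0,0],[0,0,0]],[-0.8,[0,0,0],[0,0,0]],[-1,[0,0,0],[0,0,0]],[-1,[0,0,0],[0,0,0]]]' 25
python3 to.py .650 -.130 .116 1.62
```

```text
clock: 8.45
position: [0.649, -0.1319, 0.1156]
ee_rot: [0.692, 0.722, -0.001, -0.001]
ft_force: [-0.5, -0.4, 0.2]
grip_width: 1.003
t 8.45 pos [ 0.649  -0.1319  0.1156] F [-0.5 -0.4  0.2] w 1.003
shift/0.08: [ 0.024  0.013 -0.005] turn/(pi/4): [-0.003 -0.    -0.007] q [ 0.58  0.6  -0.63  1.48  0.37  1.19 -0.06]
clock: 8.95
position: [0.6501, -0.1312, 0.118]
ee_rot: [0.691, 0.723, 0.0, 0.0]
ft_force: [-0.3, 0.8, 3.9]
grip_width: 0.169
t 8.95 pos [ 0.6501 -0.1312  0.118 ] F [-0.3  0.8  3.9] w 0.169
shift/0.08: [ 0.015 -0.001  0.024] turn/(pi/4): [ 0.001  0.001 -0.006] q [ 0.58  0.6  -0.63  1.48  0.37  1.19 -0.06]
```

```bash
python3 -m crank '[[-1,[0,0,0],[0,0,0]],[-1,[0,0,-0.1],[0,0,0]],[-1,[0,0,-0.15],[0,0,0]],[-1,[0,0,-0.2],[0,0,0]],[-1,[0,0,-0.2],[0,0,0]]]' 40
python3 -m crank '[[-1,[0,0,-0.2],[0,0,0]],[-1,[0,0,-0.15],[0,0,0]],[-1,[0,0,-0.1],[0,0,0]],[-1,[0,0,0],[0,0,0]],[-1,[0,0,0],[0,0,0]]]' 40
python3 to.py .5655 .0605 .171 3.12
python3 - <<'E'
from h import *
cv2.imwrite('pics/w6.png',manip.camera("wrist"))
s=manip.camera("scene");cv2.imwrite('pics/s6.png',s)
E
```

```text
clock: 9.45
position: [0.65, -0.1311, 0.1712]
ee_rot: [0.691, 0.723, 0.0, 0.0]
ft_force: [-0.2, -0.4, -0.1]
grip_width: 0.169
clock: 9.95
position: [0.6497, -0.1312, 0.2049]
ee_rot: [0.691, 0.723, -0.0, -0.0]
ft_force: [-0.0, -0.4, -1.0]
grip_width: 0.169
t 9.95 pos [ 0.6497 -0.1312  0.2049] F [-0.  -0.4 -1. ] w 0.169
shift/0.08: [ 2.441 -0.944  0.424] turn/(pi/4): [-1.000e-03 -1.000e-03 -1.916e+00] q [ 0.59  0.53 -0.66  1.39  0.32  1.34 -0.03]
```

View pics/w6.png

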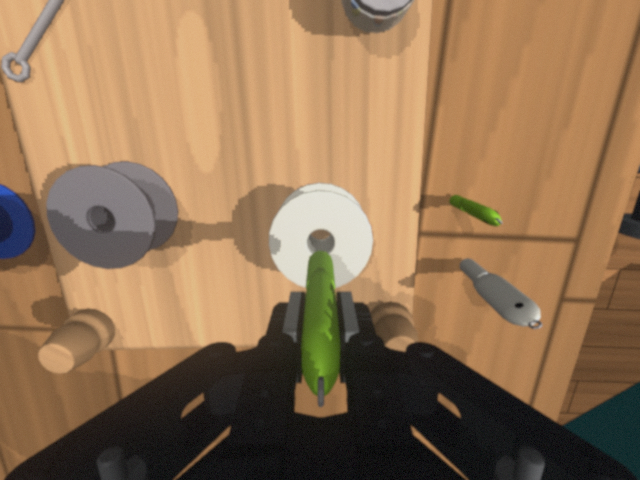

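View pics/s6.png

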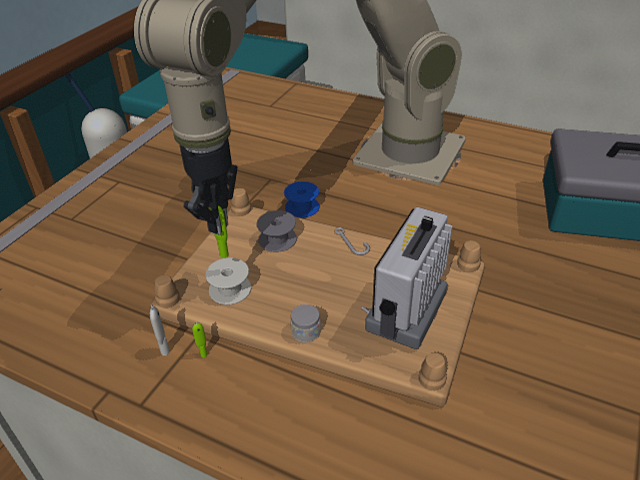

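The jig is clear of spool_a and straight in the hand, and the spool hasn't moved. Next: carry it over, turn a quarter turn, and lower it.

```bash
python3 -m crank '[[-1,[0.48,-0.19,0],[0,0,0]],[-1,[0.5,-0.19,0],[0,0,0]],[-1,[0.5,-0.19,0],[0,0,0]],[-1,[0.48,-0.19,0],[0,0,0]],[-1,[0.48,-0.18,0],[0,0,0]]]' 40
python3 -m crank '[[-1,[0,0,0],[0,0,-0.17]],[-1,[0,0,0],[0,0,-0.18]],[-1,[0,0,0],[0,0,-0.18]],[-1,[0,0,0],[0,0,-0.18]],[-1,[0,0,0],[0,0,-0.18]]]' 40
python3 -m crank '[[-1,[0,0,0],[0,0,-0.18]],[-1,[0,0,0],[0,0,-0.18]],[-1,[0,0,0],[0,0,-0.18]],[-1,[0,0,0],[0,0,-0.18]],[-1,[0,0,0],[0,0,-0.18]]]' 40
python3 to.py .5655 .0605 .171 3.12
```

```text
clock: 10.55
position: [0.5649, 0.0618, 0.2047]
ee_rot: [0.691, 0.723, -0.0, -0.0]
ft_force: [0.2, 0.5, -0.2]
grip_width: 0.168
clock: 11.05
position: [0.5658, 0.0604, 0.2047]
ee_rot: [0.399, 0.917, -0.0, -0.0]
ft_force: [-0.5, 0.4, -1.0]
grip_width: 0.172
clock: 11.55
position: [0.5658, 0.0604, 0.2047]
ee_rot: [0.057, 0.998, -0.0, -0.0]
ft_force: [-0.3, -0.9, -0.8]
grip_width: 0.174
t 11.55 pos [0.5658 0.0604 0.2047] F [-0.3 -0.9 -0.8] w 0.174
shift/0.08: [0.003 0.001 0.422] turn/(pi/4): [-0.    -0.001 -0.119] q [ 0.62  0.42 -1.01  1.64  0.36  1.29  1.01]
```

```bash
python3 -m crank '[[-1,[0,0,0.13],[0,0,-0.12]],[-1,[0,0,0.14],[0,0,0]],[-1,[0,0,0.13],[0,0,0]],[-1,[0,0,0],[0,0,0]],[-1,[0,0,0],[0,0,0]]]' 40
python3 to.py .5655 .0605 .173 3.12
python3 - <<'E'
from h import *
w=manip.camera("wrist");s=manip.camera("scene");t=manip.camera("top")
cv2.imwrite('pics/w7.png',w);cv2.imwrite('pics/s7.png',s);cv2.imwrite('pics/t7.png',t)
a=cv2.resize(s[130:350,240:480],(720,660)[:2])[:600];cv2.imwrite('pics/s7c.png',a)
E
```

```text
clock: 12.05
position: [0.5659, 0.0606, 0.1731]
ee_rot: [0.014, 1.0, -0.0, -0.0]
ft_force: [-0.7, -0.4, -1.0]
grip_width: 0.168
t 12.05 pos [0.5659 0.0606 0.1731] F [-0.7 -0.4 -1. ] w 0.168
shift/0.08: [ 0.006 -0.001  0.002] turn/(pi/4): [-0.    -0.001 -0.008] q [ 0.62  0.45 -1.01  1.67  0.4   1.24  1.07]
```

View pics/s7c.png

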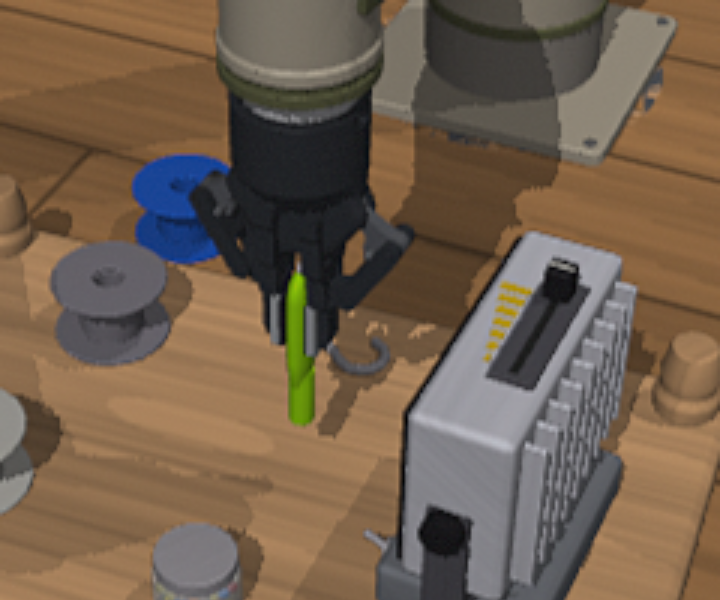

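View pics/w7.png

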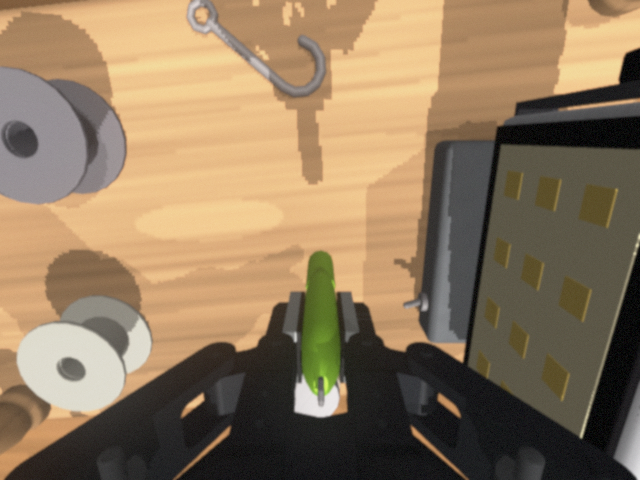

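View pics/t7.png

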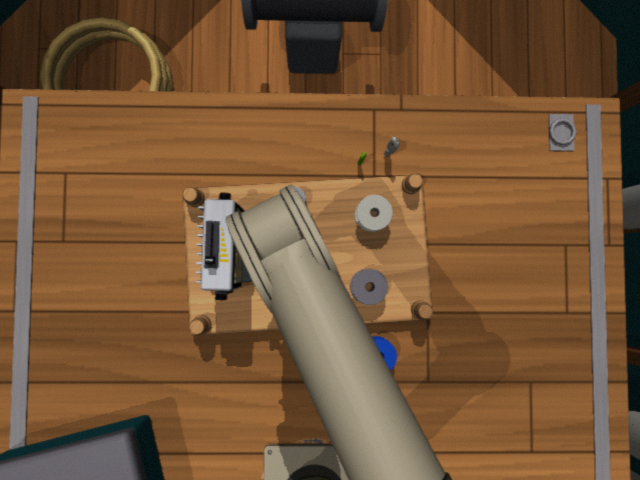

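```bash
python3 - <<'E'
from h import *
np.set_printoptions(precision=4,suppress=True)
for z in(.09,.211): print(proj("scene",(.5659,.0606,z)),proj("wrist",(.5659,.0606,z)))
print(tri("scene",(339,217),"wrist",(321,392)),tri("scene",(340.5,270),"wrist",(320,256)))
# window corners in scene/window plane check from wrist: front left edge of panel
o=manip.get_obs();print(o["joint_velocities"].round(4) if hasattr(o["joint_velocities"],"round") else o["joint_velocities"])
E
```

```text
[340.3454 269.5461] [320.0833 261.6374]
[340.1569 217.149 ] [319.8731 402.4615]
(array([0.5643, 0.0595, 0.2092]), np.float64(0.003270406214689789)) (array([0.5634, 0.0602, 0.0865]), np.float64(0.0008333701151872505))
[ 0.0021 -0.0019  0.0003  0.001   0.0005 -0.0019  0.0032]
```

The jig measures upright: tail at z 0.087, eye at z 0.209, leaning under 0.02 rad. Its middle is about (0.564, 0.060, 0.147), against a window centre of (0.567, 0.160, 0.150). I'll let it settle and hand in.

```bash
python3 -m crank '[[-1,[0,0,0],[0,0,0]],[-1,[0,0,0],[0,0,0]],[-1,[0,0,0],[0,0,0]],[-1,[0,0,0],[0,0,0]],[-1,[0,0,0],[0,0,0]]]' 40
python3 -c "
from workcell import manip
print(manip.hand_in())"
```

```text
clock: 12.7
position: [0.5661, 0.0605, 0.1733]
ee_rot: [0.013, 1.0, -0.0, 0.0]
ft_force: [-1.0, -0.1, -0.5]
grip_width: 0.171
the job is handed in; nothing more can be done
None
```

I slid the dimmer to its bright end and drew the lime-green jig out of the white spool. I handed in at about 12.7 s while holding it in front of the window; `hand_in()` reports no verdict.

- **Dimmer:** it stopped after 49.8 mm with a 29 N reaction, and the pictures show it beside the longest yellow bar.
- **Jig:** its middle measures about 100 mm out from the window, 3 mm to one side and 3 mm low. It leans under 0.02 rad, and its flank is square to within about 0.02 rad.
- **Hold:** the grip is steady at about 14 mm opening (the jig is 15 mm thick), with 40 N commanded and almost no outside force on the tool.
- **Other things:** both spools and the hook look unmoved in the last pictures. The jar stands, but the arm half hid it in the top view.

No check failed. The only disagreements were small: up to about 4 mm between camera views of the spool and jig position, and about 3 mm between the two rays to the jig's eye at the end. Both are well inside the tolerances.

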